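# Hang the tool tray on the slotted bench rack

### The arm

A 7-joint arm with a two-finger parallel gripper is mounted at the origin on the work surface. World frame = base frame: x ahead of the robot, y to its left, z up, the work surface at z = 0. Lengths are in m, angles in rad, forces in N, time in s.
With the tool pointing down it reaches from about 0.4 to 0.875 m from the base axis. Payload 19.3 kg.
Tool frame: the origin (TCP) lies midway between the tips of the shut fingers; the grasp point (between the pads) lies 19 mm behind it; x points along the fingers, y is the direction in which the jaws open and shut, and the axes are right-handed (so a half turn about x gives the same grasp; the last joint's range is limited). The gripper opens to 85 mm and grips with 20 to 120 N. Pads are 22 mm wide; open, the fingers measure 114 mm over their backs; the gripper's body (76 mm by 85 mm) begins 54 mm behind the grasp point. The pads swing forward as they close: fully open they stand 13 mm farther back than shut.
Start: joints at [-1.417, 0.521, -0.036, 1.599, 0.021, 1.021, -0.113], TCP at [0.139, 0.609, 0.231] pointing down, gripper open.
Joint ranges: [-2.91, 2.91], [-0.3, 2.13], [-1.5, 1.42], [0.17, 2.43], [-1.26, 4.41], [0.16, 1.93], [-2.52, 2.52]. Speed limits (rad/s): [1.89, 1.89, 2.39, 2.39, 3.01, 3.01, 3.01].

### API

Orientations are given as [roll, pitch, yaw] about the fixed x, y, z axes, in that order (R = Rz(yaw) Ry(pitch) Rx(roll)).
In Python, from workcell import telemetry, vision, workorder gives the robot as it stands. The module is installed in compiled form; this text tells all that it offers.
- The arm moves only by the tool play_rows, never from a script. Its argument "deltas" is a list of rows, each a list of 7 numbers: the shift along the world's x, y, z in mm, then the turn, a rotation vector about the world's x, y, z in degrees, then the finger opening in mm, from 0 to 85.4. In form: [[x, y, z, wx, wy, wz, jaw], ...]. A call has 1 to 8 rows; each row shifts and turns the commanded pose from where the row before left it; what a row does not reach is not made up. A row lasts 1/8 s, in which the tool goes at most 62.5 mm and 10.7 degrees, less where a joint would pass 70% of its speed; a pose out of reach is approached as far as the arm can. A call with a gripper value outside its range is refused whole. The fingers move at their own pace and stop on an object; "grip_force" is the grip in N (left out, the last holds). Time passes only in rows, so rows that do not move let the fingers close. It gives the time, the measured TCP pose, the force and the opening at its end, in the units of the state.
- telemetry.observe(): the state, without advancing time (a new reading comes with each control period).
- vision.grab_frame(name): name is "side" or "top"; returns the picture (384x512x3 uint8, red, green, blue); there is no depth.
- vision.camera_info(name): a dict with "mtx" (3x3 intrinsics, pixels), "k1" (the pictures are not rectified: a ray, as slopes to the right and down, at radius r is drawn at 1 + k1 r^2 times it, then the intrinsics apply), "rvec" (rotation vector, rad) and "tvec" (3), from world to camera coordinates, as OpenCV has them. Camera axes: x right, y down, z forward; pixel columns grow to the right and rows downward; lengths in m; the calibration is good to about 2 mm. A picture is of the moment at which its call begins. camera_info takes no time and is no camera call.
- workorder.job_done(): hands the job in, once; it reports no verdict.
The state is a dict: "clock": time; "qpos": joint angles; "qd": joint speeds; "joint_efforts": joint torques, N m; "position": TCP position; "tool_rot": TCP orientation; "force": force on the tool from outside, world axes, zero at the start; "moment": the same for the moment, N m; "grip_width": finger opening in m.
Only numpy, scipy, OpenCV 4.12 (cv2) and the standard library are available. Lean on these libraries where they do the work, as an engineer would, in place of code of your own. Each camera call takes 0.05 s, during which the arm holds its last target. There are 200 camera calls.

### The job

Hang the aluminium tool tray on the bench rack: hook its two claws into the top pair of slots in the uprights, then press it gently down until it sits on its seat and the spring catch snaps out over its lug. Do not force it, leave the things around it where they are, and let go of the tray.

Things in the scene. Friction and masses are not known exactly. Their poses are not given: they have to be found in the camera images.
- tray: Loose aluminium hang-on tool tray, 0.3 kg, stands flat on the bench. Origin: centre of underside; z up, +x to its claw side. Floor 120 (x) x 110 (y) mm, rims 10 high. Central carrying rib 10 thick in y, x -50 to +56, top at z 60; open bays 46 wide on both sides. Head plate at the claw end 4 thick, 110 wide, 70 tall; its outer face, at x = +60, carries two claws and a lug.
- tray_grip (a point): Centre of the tray's rib, to be pinched across its 10 mm thickness (tray y): 25 mm to the claw side of the tray's origin, 46 mm above the underside; the rib's top is 14 mm higher. Axes as the tray's.
- claw_left (a point): Lowest point of the hanging tooth of the tray's claw at tray y = +40 mm (at tray x 68, z 33). Claw: 5 mm wide in y; neck at z 52 to 58 out from the head plate; at its end the tooth, x 65.5 to 70.5, z 33 to 58, leaving a 5.5 mm gap to the head plate. Axes as the tray's.
- claw_right (a point): The same for the claw at tray y = -40 mm.
- tray_lug (a point): Middle of the lug on the head plate's outer face, between the claws and lower: 20 mm wide in y, z 10 to 22; its end face leans outwards, from tray x 68 at the bottom to x 72 at the top. Axes as the tray's.
- rack: Steel rack fixed to the bench: two slotted uprights at y = +40 and -40 mm, 30 wide, 196 tall, face plates 4 thick, hollow behind. Origin: on the bench, midway between them, in the plane of their front faces; the tray hangs on the -x side, z up. Three slots in each, 8.5 wide: z 24 to 66, 84 to 126 and (the tray's) 144 to 186. Tray origin is at rack x -60, y 0 when its head plate meets the faces.
- slot_left (a point): Middle of the top slot of the upright at rack y = +40 mm, on its front face; the slot is 8.5 mm wide and reaches 21 mm above and below this point. Axes as the rack's. With the tray level, square to the rack and its origin 123 to 126 mm above the bench, the claws pass straight into the top slots and the lug clears the catch.
- slot_right (a point): The same for the upright at rack y = -40 mm.
- catch_column (a point): Point midway between the uprights, in the plane of their faces, 120 mm up, near the catch. Pressing the hooked tray down, its lug pushes the catch back (8 to 18 N), then lands on a rubber seat; the catch snaps out over it only in the last 2 mm, let go sooner it stays unlocked. The seat is set by hand: seated tray origin 94 to 106 mm above the bench, not measured, to be felt.
- pawl (a joint): How far the spring catch between the uprights is pushed back (m): 0 fully out, range 0 to 0.01. The lug pushes it to 0.005 to 0.007 on its way down; it springs back to 0 when the tray is locked. Spring 7.2 N at rest plus 600 N/m. More than 40 N, lasting, between tray and rack is forcing.
- organiser: Bystander: blue plastic parts organiser, 120 x 110 x 30 mm, six compartments. Origin at the centre of its underside.
- oiler: Bystander: small oil bottle, 38 mm across, 85 mm tall. Origin at the centre of its underside.
- loupe: Bystander: black eye loupe, 36 mm across, 36 mm tall. Origin at the centre of its underside.
Things that resemble listed ones, but are neither listed nor needed, are in the scene too. Leave any green look-alike of the rack alone.

How it is judged:
At the end, for the whole second after the job is handed in: Each claw tooth hooked in its top slot (tip within 4 mm of the slot's middle, 5 to 11 mm behind the front face, 122 to 139.8 mm above the bench), spring catch out over the lug (pushed back under 1.2 mm), tray level within 0.06 rad, still, released (x of claw_left in the frame of rack between 0.005 and 0.011 m and y of claw_left in the frame of rack between 0.036 and 0.044 m and z of claw_left in the frame of rack between 0.122 and 0.1398 m and x of claw_right in the frame of rack between 0.005 and 0.011 m and y of claw_right in the frame of rack between -0.044 and -0.036 m and z of claw_right in the frame of rack between 0.122 and 0.1398 m and value of joint pawl below 0.0012 m and angle between tray's own z axis and vertical below 0.06 rad and linear speed of tray below 0.01 m/s); the robot touches nothing.
It fails at once if the tray is forced: more than 40 N between it and the rack, other than in the jolt of a movement (contact force between tray and rack above 40 N and linear speed of tray below 0.005 m/s and angular speed of tray below 0.1 rad/s).
It fails at once if the blue organiser is shifted more than 20 mm (distance of organiser from where it was at the start of the episode above 0.02 m).
It fails at once if the oil bottle is shifted more than 20 mm (distance of oiler from where it was at the start of the episode above 0.02 m).
It fails at once if the loupe is shifted more than 20 mm (distance of loupe from where it was at the start of the episode above 0.02 m).
It also fails if it takes over 64 s, if anything falls off the work surface, if the arm or the gripper's body presses on something with over 40 N, if the wrist force passes 120 N, or if a joint passes its speed limit or range.

## Working session

There is one attempt and no reset: what is moved stays moved. The work goes in short steps, Python scripts to look and compute and a tool call to move; the robot and the scene stay as the last step left them, time stands still between calls to the robot, and variables do not carry over. Pictures are saved under pics/ and viewed, about 8 in all and at most 12, crops included, and the job is handed in when it is done.

Besides the shell and the picture viewer there is one more tool, called after "Request:" as a command line: name --pt "numbers of a row" for each row, then --argument value for the rest. play_rows: Moves the arm, as the interface text tells. Its arguments: {"type":"object","properties":{"deltas":{"type":"array","items":{"type":"array","items":{"type":"number"}}},"grip_force":{"type":"number"}},"required":["deltas"]}

```bash
mkdir -p pics; cat > h.py <<'E'
import numpy as np, cv2
from workcell import telemetry, vision, workorder
def cam(n):
    c=vision.camera_info(n); return np.array(c["mtx"],float),float(c["k1"]),cv2.Rodrigues(np.array(c["rvec"],float))[0],np.array(c["tvec"],float).ravel()
def proj(n,P):
    K,k,R,t=cam(n); p=np.atleast_2d(P)@R.T+t; s=p[:,:2]/p[:,2:]; r2=(s**2).sum(1,keepdims=True); s=s*(1+k*r2)
    return s*[K[0,0],K[1,1]]+K[:2,2]
def ray(n,uv):
    K,k,R,t=cam(n); d=(np.array(uv,float)-K[:2,2])/[K[0,0],K[1,1]]; s=d.copy()
    for _ in range(30): s=d/(1+k*(s@s))
    v=R.T@np.array([s[0],s[1],1]); return -R.T@t, v/np.linalg.norm(v)
def atz(n,uv,z):
    o,v=ray(n,uv); return o+v*(z-o[2])/v[2]
def tri(a,b):
    o1,v1=ray(*a);o2,v2=ray(*b); A=np.stack([v1,-v2],1); s=np.linalg.lstsq(A,o2-o1,rcond=None)[0]
    p,q=o1+v1*s[0],o2+v2*s[1]; return (p+q)/2,np.linalg.norm(p-q)
E
python3 - <<'E'
from h import *
s=telemetry.observe(); print(s)
for n in("side","top"):
    f=vision.grab_frame(n); cv2.imwrite(f"pics/{n}0.png",cv2.resize(f[...,::-1],(800,600),interpolation=cv2.INTER_CUBIC)); cv2.imwrite(f"raw_{n}0.png",f[...,::-1])
    K,k,R,t=cam(n); print(n,K[0,0],k,-R.T@t,R[2])
E
```

```text
{'clock': 0.0, 'qpos': array([-1.41719472,  0.52199322, -0.03630189,  1.59999757,  0.02120552,
        1.02109991, -0.11275746]), 'qd': array([ 6.06339683e-04,  8.85753686e-04, -1.06241587e-03, -2.67581484e-03,
       -1.44353481e-03,  2.11044166e-03, -8.05355964e-05]), 'joint_efforts': array([-1.74786965e-04, -9.27115345e+01,  1.98000044e+00, -3.69935346e+01,
        1.78389513e-02,  8.16580374e-03, -2.78178965e-05]), 'position': array([0.13868932, 0.609077  , 0.23074271]), 'tool_rot': array([-1.48371779,  1.56968332, -1.70750625]), 'force': array([0.09931291, 0.66605923, 0.32780102]), 'moment': array([ 0.01082516, -0.01359745, -0.00604475]), 'grip_width': 0.0853969152331791}
side 468.2723946103909 0.0634687141853117 [0.39134619 0.71552487 1.02573924] [ 0.04650605 -0.6231696  -0.78070278]
top 354.37170578751284 -0.08778179814453199 [0.30000883 0.01086353 1.27608595] [ 0.14145651  0.01098489 -0.98988352]
```

View pics/side0.png

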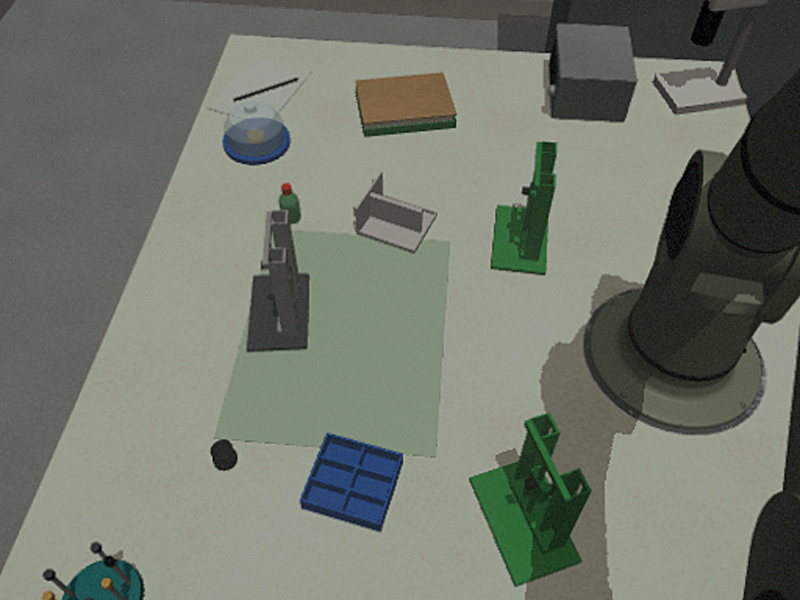

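View pics/top0.png

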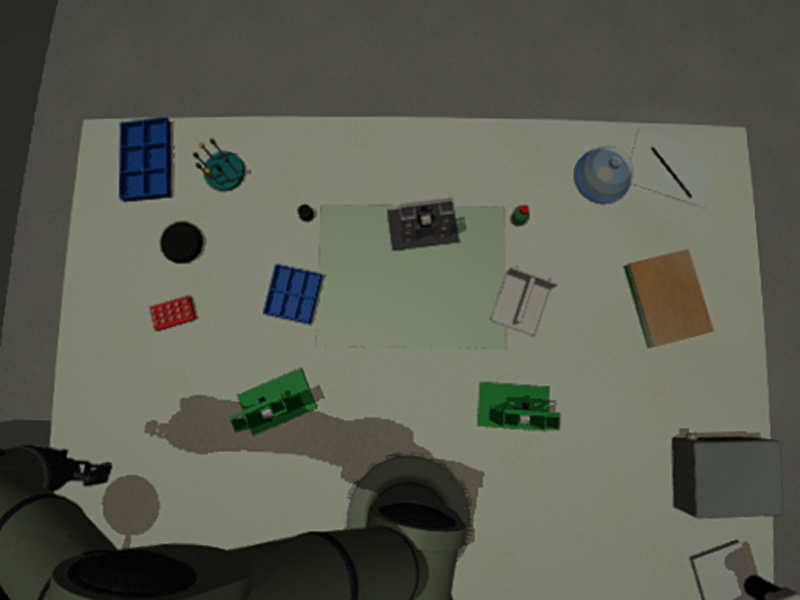

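The grey rack sits at side (280,280) and top (425,220). The two green racks, at side (525,215)/(530,500), are look-alikes to leave alone. The tray is at side (395,220) and top (525,300), with its head plate toward the +x side. I'll confirm with enlarged crops.

```bash
python3 - <<'E'
import cv2,numpy as np
s=cv2.imread("raw_side0.png");t=cv2.imread("raw_top0.png")
def c(im,x,y,w,h,k): return cv2.resize(im[y:y+h,x:x+w],None,fx=k,fy=k,interpolation=cv2.INTER_CUBIC)
a=c(s,150,105,135,125,5.9); cv2.imwrite("pics/c_side.png",cv2.convertScaleAbs(c(s,150,105,133,125,4.8)[:600,:800],alpha=1.6))
A=c(t,240,120,120,100,6); cv2.imwrite("pics/c_top.png",cv2.convertScaleAbs(A,alpha=1.6)); print(A.shape)
E
```

```text
(600, 720, 3)
```

View pics/c_side.png

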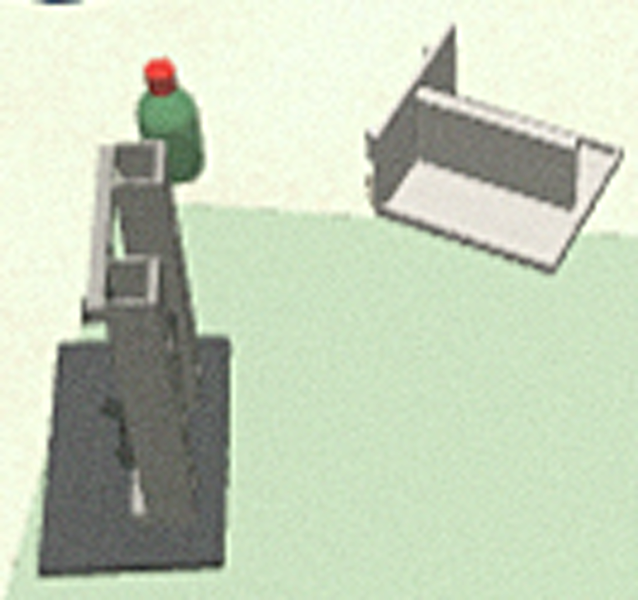

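View pics/c_top.png

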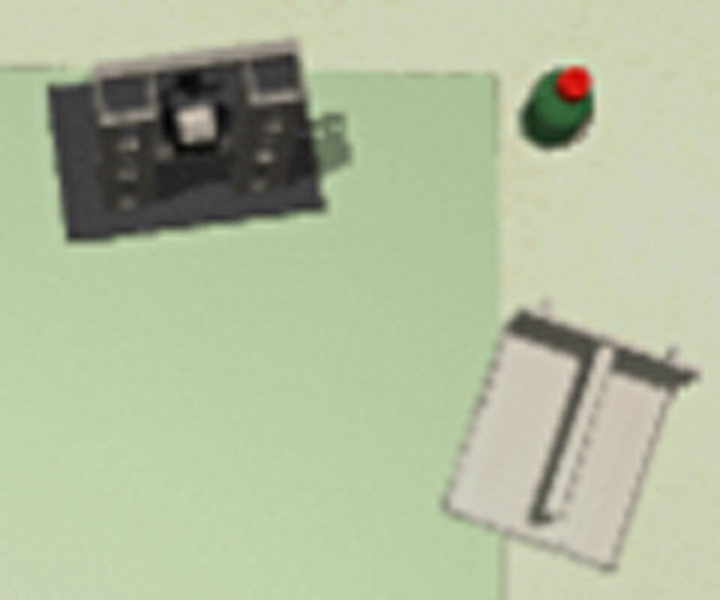

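Confirmed. The grey rack has its slotted faces toward −x (slots at top crop (125,175) and (265,158)). The tray's claws show at top crop (545,303) and (672,352), and the rib runs (600,345)–(560,520). Next I fit both poses from both views.

```bash
cat > fit.py <<'E'
from h import *
from scipy.optimize import least_squares
T=lambda p:((np.array(p)+.5)/6-.5+[240,120]).tolist()
S=lambda p:((np.array(p)+.5)/4.8-.5+[150,105]).tolist()
def fit(pts,x0,fz=True):
    def place(q,P):
        c,s=np.cos(q[3]),np.sin(q[3]); P=np.array(P)/1000.
        return P@np.array([[c,-s,0],[s,c,0],[0,0,1]]).T+[q[0],q[1],q[2]]
    def res(q): return np.concatenate([(proj(n,place(q,[P]))[0]-uv) for n,uv,P in pts])
    r=least_squares(res,x0,loss="soft_l1",x_scale=[.01,.01,.01,.1]); return r.x,res(r.x).reshape(-1,2)
tray=[("top",T((445,507)),(-60,55,10)),("top",T((612,571)),(-60,-55,10)),("top",T((519,311)),(58,55,70)),("top",T((698,376)),(58,-55,70)),
("top",T((545,303)),(70,40,58)),("top",T((672,349)),(70,-40,58)),
("side",S((555,272)),(-60,55,0)),("side",S((623,152)),(-60,-55,10)),("side",S((378,214)),(60,55,0)),("side",S((455,27)),(58,-55,70)),("side",S((578,140)),(-50,0,60)),("side",S((420,90)),(56,0,60))]
rack=[("top",T((100,123)),(0,55,196)),("top",T((157,119)),(0,25,196)),("top",T((250,102)),(0,-25,196)),("top",T((303,97)),(0,-55,196)),
("side",S((153,303)),(0,55,196)),("side",S((158,260)),(0,25,196)),("side",S((162,182)),(0,-25,196)),("side",S((165,143)),(0,-55,196))]
if __name__=="__main__":
  for nm,p,x0 in(("tray",tray,[.5,-.2,0,-.3]),("rack",rack,[.7,0,0,.12])):
    x,r=fit(p,x0); print(nm,x.round(4),np.degrees(x[3]).round(2)); print(r.round(1).tolist())
E
python3 fit.py
```

```text
tray [ 0.4816 -0.25    0.0035 -0.3323] -19.04
[[-1.0, 1.1], [0.1, 0.8], [0.0, -0.0], [0.2, -0.2], [0.2, 0.3], [0.6, 0.3], [-0.2, 1.0], [0.3, -1.2], [-0.5, 0.4], [-0.5, -1.2], [-0.1, 0.5], [-0.5, 0.1]]
rack [ 6.325e-01 -2.860e-02 -1.000e-04  1.425e-01] 8.16
[[-0.2, 0.5], [-0.2, -0.1], [-0.0, 0.8], [0.5, 0.5], [0.0, 0.2], [-0.4, -0.5], [-0.3, 0.4], [-0.4, -0.4]]
```

```bash
python3 - <<'E'
from h import *
from scipy.spatial.transform import Rotation as Ro
s=telemetry.observe(); R=Ro.from_euler("xyz",s["tool_rot"]).as_matrix(); print(R.round(3))
a=np.degrees(np.arctan2(R[1,1],R[0,1])); print("tool y azimuth",a)
psi=-.3323; d=np.degrees(psi)+90-a; d=(d+90)%180-90; print("turn to tray",d)
for gx in(.02,): print("grasp xy",.4816+gx*np.cos(psi),-.25+gx*np.sin(psi))
psi=.1425; print("rack place xy",.6325-.04*np.cos(psi),-.0286-.04*np.sin(psi))
E
```

```text
[[-0.     0.222  0.975]
 [-0.001  0.975 -0.222]
 [-1.    -0.001  0.   ]]
tool y azimuth 77.17670875251719
turn to tray -6.216096284714439
grasp xy 0.5005058908587857 -0.2565243613354627
rack place xy 0.5929054382253582 -0.03428072863936301
```

Request:
play_rows --pt "40 -20 20 0 0 0 60" --pt "50 -40 20 0 0 0 60" --pt "50 -40 20 0 0 0 60" --pt "50 -40 20 0 0 0 60" --pt "40 -40 20 0 0 0 60" --pt "31 -29 0 0 0 0 60"

```text
clock: 0.85
position: [0.3915, 0.4069, 0.3285]
tool_rot: [0.95, 1.569, 0.725]
force: [0.1, 0.6, -0.4]
grip_width: 0.0603
```

Request:
play_rows --pt "20 -55 0 0 0 -1 60" --pt "20 -55 0 0 0 -1 60" --pt "20 -55 0 0 0 -1 60" --pt "15 -55 0 0 0 -1 60" --pt "10 -55 0 0 0 -1 60" --pt "10 -55 0 0 0 -1 60" --pt "5 -55 0 0 0 0 60" --pt "0 -55 0 0 0 0 60"

```text
clock: 1.85
position: [0.4893, -0.0332, 0.3271]
tool_rot: [-2.394, 1.571, -2.723]
force: [1.0, 0.4, 0.2]
grip_width: 0.0598
```

Request:
play_rows --pt "0 -55 0 0 0 0 60" --pt "0 -55 0 0 0 0 60" --pt "0 -55 0 0 0 0 60" --pt "0 -52 0 0 0 0 60" --pt "0 0 -50 0 0 0 60" --pt "0 0 -50 0 0 0 60" --pt "0 0 0 0 0 0 60"

```text
clock: 2.72
position: [0.4879, -0.2477, 0.2248]
tool_rot: [-3.102, 1.565, 2.853]
force: [0.3, 0.8, 1.2]
grip_width: 0.06
```

```bash
python3 - <<'E'
from h import *
from scipy.spatial.transform import Rotation as Ro
s=telemetry.observe(); R=Ro.from_euler("xyz",s["tool_rot"]).as_matrix(); print(R.round(3)); print(s["position"],s["qpos"].round(2)); 
print("az",np.degrees(np.arctan2(R[1,1],R[0,1])))
f=vision.grab_frame("side");g=vision.grab_frame("top")
print(proj("side",[s["position"]]),proj("top",[s["position"]]))
a=cv2.resize(f[90:230,180:310],None,fx=3,fy=3,interpolation=2);b=cv2.resize(g[100:240,270:400],None,fx=3,fy=3,interpolation=2)
cv2.imwrite("pics/app.png",cv2.convertScaleAbs(np.hstack([a,b])[...,::-1],alpha=1.5))
E
```

```text
[[-0.006  0.323  0.946]
 [ 0.002  0.946 -0.323]
 [-1.    -0.    -0.006]]
[ 0.48789754 -0.24773758  0.22479472] [ 0.07  0.43  0.39  1.83 -0.2   0.93  1.8 ]
az 71.16490041244303
[[251.58836648  85.45253017]] [[345.84414468 182.88889845]]
```

View pics/app.png

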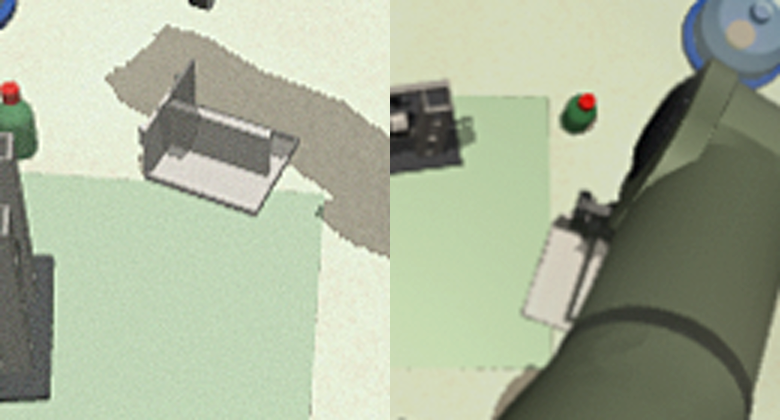

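Crops: the tray has not moved, and the gripper is above and just short of it. I'll go lower, centred on the rib.

Request:
play_rows --pt "6 -4 -40 0 0 0 60" --pt "6 -5 -40 0 0.3 0 60" --pt "0 0 -20 0 0 0 60" --pt "0 0 0 0 0 0 60"

```text
clock: 3.32
position: [0.5021, -0.2575, 0.1281]
tool_rot: [-2.786, 1.566, -3.114]
force: [0.6, 0.2, -0.3]
grip_width: 0.06
```

```bash
cat >> h.py <<'E'
from scipy.spatial.transform import Rotation as Ro
def st():
    s=telemetry.observe(); R=Ro.from_euler("xyz",s["tool_rot"]).as_matrix()
    print("pos",s["position"].round(4),"xax",R[:,0].round(3),"az",np.degrees(np.arctan2(R[1,1],R[0,1])).round(2),"F",s["force"].round(1),"M",s["moment"].round(2),"w",round(s["grip_width"],4),"t",s["clock"]); return s
E
python3 - <<'E'
from h import *
st()
f=vision.grab_frame("side")
a=cv2.resize(f[70:220,180:330],None,fx=4,fy=4,interpolation=2)
cv2.imwrite("pics/app2.png",cv2.convertScaleAbs(a[...,::-1],alpha=1.6))
E
```

```text
pos [ 0.5021 -0.2575  0.1281] xax [-0.005 -0.    -1.   ] az 71.19 F [ 0.6  0.2 -0.3] M [-0.05 -0.09 -0.01] w 0.06 t 3.325
```

View pics/app2.png

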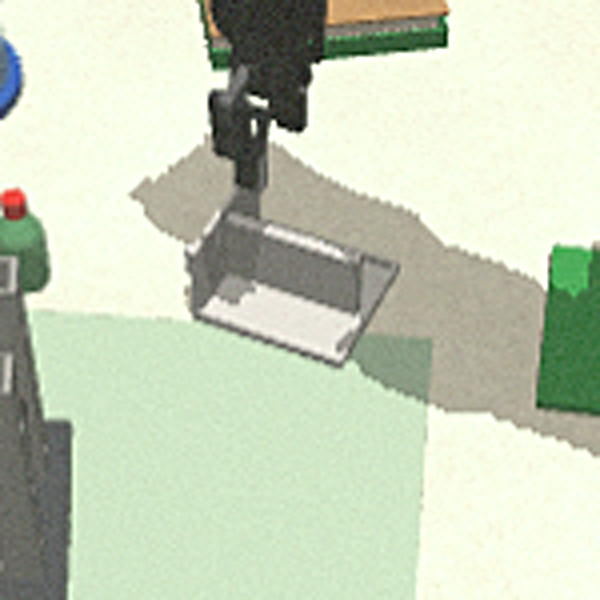

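The fingers straddle the rib (near tip at (250,190) in the crop, rib from (232,210) to (360,255)). Now descend and pinch.

Request:
play_rows --pt "0 0 -30 0 0 -0.2 60" --pt "0 0 -30 0 0 0 60" --pt "-1 1 -25 0 0 0 60" --pt "0 0 -12 0 0 0 60" --pt "0 0 0 0 0 0 60"

```text
clock: 4.0
position: [0.5011, -0.2566, 0.031]
tool_rot: [-2.747, 1.566, -3.079]
force: [-0.7, 0.1, 0.5]
grip_width: 0.0599
```

Request:
play_rows --pt "0 0 0 0 0 0 30" --pt "0 0 0 0 0 0 5" --pt "0 0 0 0 0 0 5" --pt "0 0 0 0 0 0 5" --pt "0 0 0 0 0 0 5" --pt "0 0 0 0 0 0 5" --grip_force 60

```text
clock: 4.75
position: [0.5009, -0.2567, 0.031]
tool_rot: [-2.704, 1.567, -3.036]
force: [-2.0, -0.0, 10.8]
grip_width: 0.009
```

```bash
python3 -c "
from h import *
st()"
```

```text
pos [ 0.5009 -0.2567  0.031 ] xax [-0.004 -0.    -1.   ] az 70.98 F [-2.  -0.  10.8] M [0.03 0.39 0.11] w 0.009 t 4.75
```

Request:
play_rows --pt "0 0 8 0 0 0 5" --pt "0 0 25 0 0 0 5" --pt "0 0 35 0 0 0 5" --pt "0 0 35 0 0 0 5" --pt "0 0 22 0 0 0 5"

```text
clock: 5.38
position: [0.5006, -0.2564, 0.1571]
tool_rot: [-2.742, 1.567, -3.074]
force: [-0.4, 0.6, -2.9]
grip_width: 0.0092
```

Request:
play_rows --pt "4 24 0 0 0 4 5" --pt "6 32 0 0 0 4 5" --pt "8 40 0 0 0 4 5" --pt "8 40 0 0 0 4 5" --pt "7 36 0 0 0 4 5" --pt "6 26 0 0 0 4 5" --pt "4 18 0 0 0 3.2 5" --pt "0 0 0 0 0 0 5"

```text
clock: 6.38
position: [0.5436, -0.0395, 0.1551]
tool_rot: [-2.855, 1.565, -2.71]
force: [0.2, -0.5, -3.6]
grip_width: 0.009
```

```bash
python3 - <<'E'
from h import *
st()
f=vision.grab_frame("side");g=vision.grab_frame("top")
cv2.imwrite("raw_side1.png",f[...,::-1]);cv2.imwrite("raw_top1.png",g[...,::-1])
a=cv2.resize(f[100:230,150:270],None,fx=4,fy=4,interpolation=2)[:520]
b=cv2.resize(g[110:240,240:320],None,fx=4,fy=4,interpolation=2)
cv2.imwrite("pics/stage.png",cv2.convertScaleAbs(np.hstack([a,b])[...,::-1],alpha=1.6))
E
```

```text
pos [ 0.5436 -0.0395  0.1551] xax [-0.005 -0.002 -1.   ] az 98.33 F [ 0.2 -0.5 -3.6] M [-0.04 -0.05 -0.  ] w 0.009 t 6.375
```

View pics/stage.png

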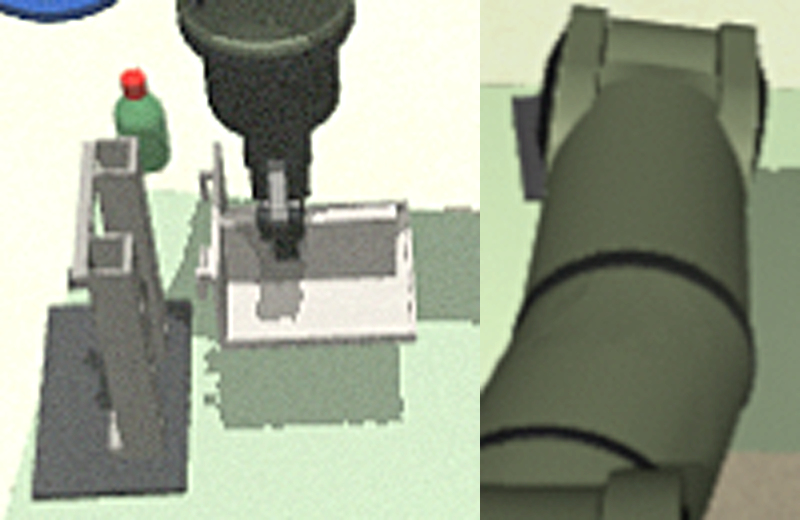

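The tray is held level in front of the rack (floor corners at crop (226,343) and (415,338); rib end at (397,222)). The arm hides the top view. I'll check the FK-predicted tray pose against the side picture.

```bash
python3 - <<'E'
from h import *
from scipy.optimize import least_squares
s=telemetry.observe()
C=lambda p:(np.array(p)+.5)/4-.5+[150,100]
def place(x,y,z,a,P):
    c,q=np.cos(a),np.sin(a); return np.array(P)/1000.@np.array([[c,-q,0],[q,c,0],[0,0,1]]).T+[x,y,z]
tr=[((226,344),(60,55,0)),((415,340),(-60,55,0)),((407,203),(-60,-55,10)),((397,222),(-50,5,60)),((218,145),(60,-55,70))]
a=np.radians(8.33); x0,y0=s["position"][0]-.0204*np.cos(a),s["position"][1]-.0204*np.sin(a); z=.1241
U=np.array([C(u) for u,_ in tr]);P=[p for _,p in tr]
print("pred-obs px",(proj("side",place(x0,y0,z,a,P))-U).round(2).tolist())
r=least_squares(lambda q:(proj("side",place(q[0],q[1],z,q[2],P))-U).ravel(),[x0,y0,a]).x
print("FK",x0,y0,"side fit",r[:2],np.degrees(r[2]))
rk=[((131,268),(0,55,196)),((133,232),(0,25,196)),((136,168),(0,-25,196)),((138,140),(0,-55,196))]
U2=np.array([C(u) for u,_ in rk]);P2=[p for _,p in rk]
for ang in(None,.1425):
  f=lambda q:(proj("side",place(q[0],q[1],0,q[2] if ang is None else ang,P2))-U2).ravel()
  q=least_squares(f,[.63,-.03,.14]).x; print("rack side",q,f(q).round(1))
for xx,yy in((x0,y0),(r[0],r[1])):
  d=np.array([xx-.6325,yy+.0286]);b=.1425;print("in rack",d@[np.cos(b),np.sin(b)],d@[-np.sin(b),np.cos(b)])
E
```

```text
pred-obs px [[-0.21, 0.7], [1.52, -0.25], [1.3, -1.61], [0.88, -2.1], [0.07, -1.93]]
FK 0.5231099692887272 -0.044350215740976834 side fit [ 0.52445874 -0.04109886] 7.9152829184720535
rack side [ 0.63125643 -0.03084707  0.15046641] [ 0.   0.6  0.  -0.   0.   0.6 -0.  -1.2]
rack side [ 0.63124093 -0.03085154  0.14      ] [-0.2  0.6 -0.1 -0.   0.1  0.6  0.1 -1.2]
in rack -0.11051807575408396 -5.519524494289412e-05
in rack -0.10872122245139765 0.0029716501476100424
```

Request:
play_rows --pt "8 0 0 0 0 0 5" --pt "8 1 0 0 0.3 0 5" --pt "6 1 0 0 0 0 5" --pt "0 0 0 0 0 0 5" --pt "0 0 0 0 0 0 5" --pt "0 0 0 0 0 0 5"

```text
clock: 7.22
position: [0.5653, -0.0384, 0.1552]
tool_rot: [-3.049, 1.56, -2.906]
force: [0.5, 0.4, -3.4]
grip_width: 0.009
```

```bash
python3 - <<'E'
from h import *
st()
f=np.mean([vision.grab_frame("side").astype(float) for _ in range(6)],0).astype(np.uint8)
cv2.imwrite("raw_side2.png",f[...,::-1]); st()
a=cv2.resize(f[118:198,160:260],None,fx=7,fy=7,interpolation=2)
cv2.imwrite("pics/near.png",cv2.convertScaleAbs(a[...,::-1],alpha=1.6))
E
```

```text
pos [ 0.5653 -0.0384  0.1552] xax [-0.01  -0.002 -1.   ] az 98.17 F [ 0.5  0.4 -3.4] M [-0.04 -0.05  0.01] w 0.009 t 7.225
pos [ 0.5655 -0.0384  0.1552] xax [-0.01  -0.002 -1.   ] az 98.18 F [ 0.6 -0.3 -3.5] M [ 0.03 -0.08  0.02] w 0.0089 t 7.525
```

View pics/near.png

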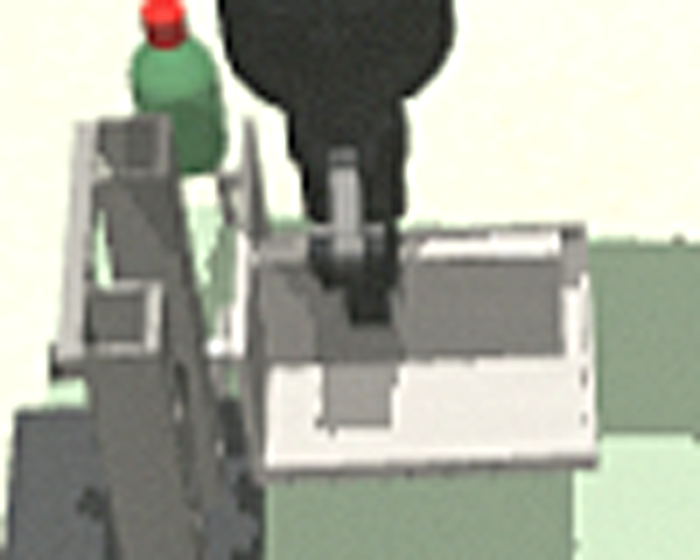

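The near view shows the near claw at (225,348), the far claw at (232,190), and the upright's front-top corners at (157,350)/(160,283). I'll overlay the predicted models on it.

```bash
cat > ov.py <<'E'
from h import *
def place(x,y,z,a,P):
    c,q=np.cos(a),np.sin(a); return np.array(P,float)/1000.@np.array([[c,-q,0],[q,c,0],[0,0,1]]).T+[x,y,z]
def box(x0,x1,y0,y1,z0,z1): 
    v=[(x,y,z) for x in(x0,x1) for y in(y0,y1) for z in(z0,z1)]
    return [(v[i],v[j]) for i in range(8) for j in range(i+1,8) if sum(a!=b for a,b in zip(v[i],v[j]))==1]
TR=box(-60,60,-55,55,0,10)+box(56,60,-55,55,0,70)+box(-50,56,-5,5,10,60)+sum([box(65.5,70.5,y-2.5,y+2.5,33,58) for y in(40,-40)],[])
RK=[]
for y in(40,-40):
    RK+=[((0,y-15,0),(0,y-15,196)),((0,y+15,0),(0,y+15,196)),((0,y-15,196),(0,y+15,196))]
    for a,b in((24,66),(84,126),(144,186)):
        q=[(0,y-4.25,a),(0,y+4.25,a),(0,y+4.25,b),(0,y-4.25,b)]; RK+=[(q[i],q[(i+1)%4]) for i in range(4)]
def draw(im,segs,pose,col,off,k):
    for s in segs:
        t=np.linspace(0,1,2); p=(proj("side",place(*pose,s))+.5-off)*k-.5
        cv2.line(im,*[tuple(int(round(v*8)) for v in r) for r in p],col,1,cv2.LINE_AA,3)
E
python3 - <<'E'
from ov import *
im=cv2.imread("raw_side2.png"); off=np.array([160,118]);k=8
a=cv2.convertScaleAbs(cv2.resize(im[118:193,160:260],None,fx=k,fy=k,interpolation=2),alpha=1.6)
A=np.radians(8.18); x,y=.5654-.0204*np.cos(A),-.0384-.0204*np.sin(A)
draw(a,TR,(x,y,.1242,A),(0,0,255),off,k); draw(a,RK,(.6325,-.0286,0,.1425),(255,0,0),off,k)
cv2.imwrite("pics/ov.png",a)
E
```

```text
(no output)
```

View pics/ov.png

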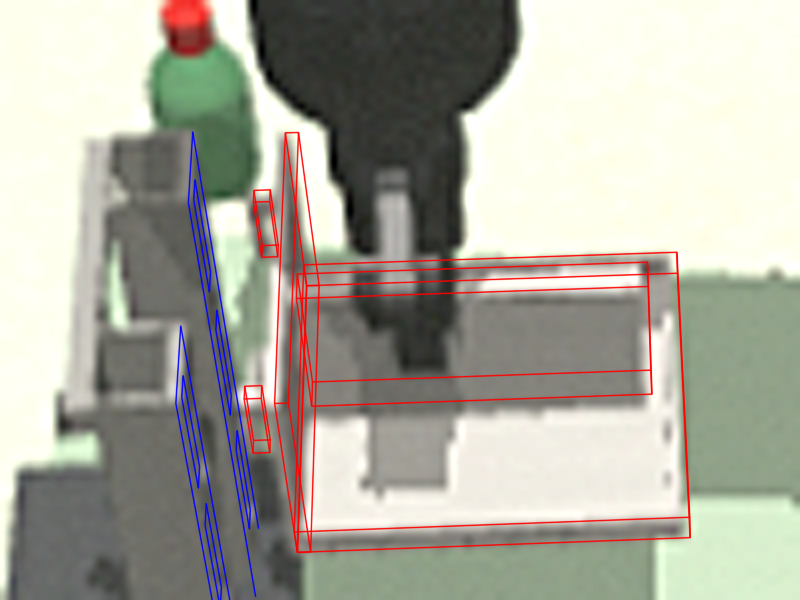

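The models agree with the picture to about half a pixel, and the lateral offset is about 0. I'll move in gently and watch the force.

Request:
play_rows --pt "4 0.6 0 0 -0.35 0 5" --pt "4 0.6 0 0 0 0 5" --pt "4 0.6 0 0 0 0 5" --pt "0 0 0 0 0 0 5" --pt "0 0 0 0 0 0 5"

```text
clock: 8.15
position: [0.5774, -0.0366, 0.1551]
tool_rot: [-2.732, 1.566, -2.589]
force: [-0.2, -0.5, -3.6]
grip_width: 0.009
```

Request:
play_rows --pt "1.5 0.2 0 0 0 0 5" --pt "1.5 0.2 0 0 0 0 5" --pt "1.5 0.2 0 0 0 0 5" --pt "1.5 0.2 0 0 0 0 5" --pt "0 0 0 0 0 0 5"

```text
clock: 8.78
position: [0.5836, -0.0358, 0.1552]
tool_rot: [-2.711, 1.566, -2.568]
force: [0.0, 0.4, -3.1]
grip_width: 0.009
```

```bash
python3 -c "
from h import *
s=st();A=.1425;p=s['position'][:2]-.0204*np.array([np.cos(A),np.sin(A)])-[.6325,-.0286];print('rack frame',p@[np.cos(A),np.sin(A)],p@[-np.sin(A),np.cos(A)])"
```

```text
pos [ 0.5836 -0.0358  0.1552] xax [-0.004 -0.002 -1.   ] az 98.18 F [ 0.   0.4 -3.1] M [0.01 0.   0.02] w 0.009 t 8.775
rack frame -0.06984775875615527 -0.0001644742248234057
```

Teeth should be level with the face by now, and there is no contact. Continue in.

Request:
play_rows --pt "1.2 0.2 0 0 0 0 5" --pt "1.2 0.2 0 0 0 0 5" --pt "1.2 0.2 0 0 0 0 5" --pt "0 0 0 0 0 0 5"

```text
clock: 9.28
position: [0.5872, -0.0352, 0.1552]
tool_rot: [-2.721, 1.566, -2.578]
force: [0.3, 0.3, -4.2]
grip_width: 0.009
```

Request:
play_rows --pt "1.2 0.2 0 0 0 0 5" --pt "1.2 0.2 0 0 0 0 5" --pt "0 0 0 0 0 0 5"

```text
clock: 9.65
position: [0.5896, -0.0348, 0.1552]
tool_rot: [-2.713, 1.566, -2.571]
force: [1.1, -0.2, -3.3]
grip_width: 0.0087
```

Request:
play_rows --pt "1 0.1 0 0 0 0 5" --pt "0.8 0.1 0 0 0 0 5" --pt "0 0 0 0 0 0 5"

```text
clock: 10.02
position: [0.5901, -0.0349, 0.1549]
tool_rot: [-2.898, 1.564, -2.756]
force: [-7.7, -1.9, -0.4]
grip_width: 0.0091
```

Contact of about 8 N along rack x: either the head plate on the faces or the teeth on something. I'll back off a hair and feel sideways to confirm the teeth are in the slots.

Request:
play_rows --pt "-0.8 -0.1 0 0 0 0 5" --pt "-0.15 1 0 0 0 0 5" --pt "-0.15 1 0 0 0 0 5" --pt "-0.1 0.6 0 0 0 0 5" --pt "0 0 0 0 0 0 5"

```text
clock: 10.65
position: [0.5896, -0.0342, 0.1551]
tool_rot: [-2.495, 1.564, -2.354]
force: [-3.7, -11.9, -3.8]
grip_width: 0.0092
```

Request:
play_rows --pt "0.15 -1 0 0 0 0 5" --pt "0.15 -1 0 0 0 0 5" --pt "0.3 -2 0 0 0 0 5" --pt "0.1 -0.8 0 0 0 0 5" --pt "0 0 0 0 0 0 5"

```text
clock: 11.28
position: [0.5904, -0.0365, 0.155]
tool_rot: [-2.907, 1.566, -2.764]
force: [-5.7, 1.3, -3.7]
grip_width: 0.0089
```

Request:
play_rows --pt "0.15 -1 0 0 0 0 5" --pt "0.15 -1 0 0 0 0 5" --pt "0 0 0 0 0 0 5"

```text
clock: 11.65
position: [0.5906, -0.0382, 0.155]
tool_rot: [-2.973, 1.566, -2.83]
force: [-6.2, 2.0, -3.3]
grip_width: 0.0088
```

```bash
python3 -c "
from h import *
s=st();A=.1425;p=s['position'][:2]-.0204*np.array([np.cos(A),np.sin(A)])-[.6325,-.0286];print('rack frame',p@[np.cos(A),np.sin(A)],p@[-np.sin(A),np.cos(A)])"
```

```text
pos [ 0.5906 -0.0382  0.155 ] xax [-0.005 -0.002 -1.   ] az 98.21 F [-6.2  2.  -3.3] M [0.56 1.13 0.22] w 0.0088 t 11.65
rack frame -0.06323685189676444 -0.0035542490289783356
```

Request:
play_rows --pt "0.05 -1 0 0 0 0 5" --pt "0.05 -1 0 0 0 0 5" --pt "0 0 0 0 0 0 5"

```text
clock: 12.02
position: [0.5906, -0.0383, 0.1549]
tool_rot: [2.933, 1.565, 3.078]
force: [-7.8, 12.3, -0.5]
grip_width: 0.0087
```

```bash
python3 - <<'E'
from ov import *
s=st();B=.1425;p=s['position'][:2]-.0204*np.array([np.cos(B),np.sin(B)])-[.6325,-.0286];print('rack frame',p@[np.cos(B),np.sin(B)],p@[-np.sin(B),np.cos(B)])
f=np.mean([vision.grab_frame("side").astype(float) for _ in range(4)],0).astype(np.uint8)[...,::-1]
cv2.imwrite("raw_side3.png",f); off=np.array([160,118]);k=8
a=cv2.convertScaleAbs(cv2.resize(f[118:193,160:260],None,fx=k,fy=k,interpolation=2),alpha=1.9)
cv2.imwrite("pics/in.png",a)
E
```

```text
pos [ 0.5906 -0.0383  0.1549] xax [-0.006  0.    -1.   ] az 98.29 F [-7.8 12.3 -0.5] M [2.39 1.45 0.16] w 0.0087 t 12.025
rack frame -0.06327951525323933 -0.003661389316979985
```

View pics/in.png

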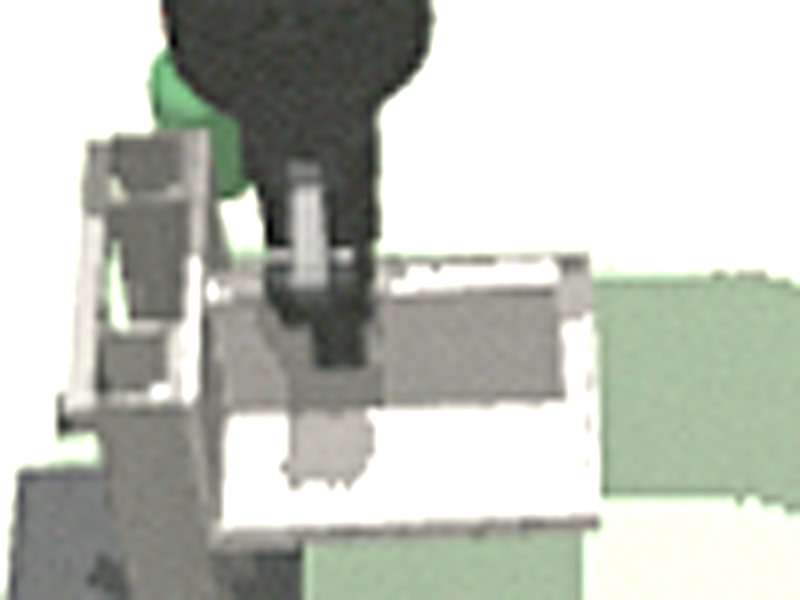

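The head plate is now flush on the uprights with no gap. The side walls were felt at TCP y −34.2 and −38.3 mm, so the teeth are in the slots and the face is about 3 mm nearer than fitted. I'll centre with a small gap.

Request:
play_rows --pt "-1.4 0.8 0 0 0 0 5" --pt "-0.3 1.7 0 0 0 0 5" --pt "-0.3 1.7 0 0 0 0 5" --pt "0 0 0 0 0 0 5" --pt "0 0 0 0 0 0 5"

```text
clock: 12.85
position: [0.5892, -0.0369, 0.1552]
tool_rot: [-2.681, 1.566, -2.538]
force: [-0.2, -0.6, -5.2]
grip_width: 0.0089
```

```bash
cat > rf.py <<'E'
from h import *
s=st();B=.1425;p=s['position'][:2]-.0204*np.array([np.cos(B),np.sin(B)])-[.6325,-.0286];print('rack frame',(1e3*p@[np.cos(B),np.sin(B)]).round(2),(1e3*p@[-np.sin(B),np.cos(B)]).round(2),"trayz",s["position"][2]-.031)
E
python3 rf.py
```

```text
pos [ 0.5892 -0.0369  0.1552] xax [-0.004 -0.003 -1.   ] az 98.16 F [-0.2 -0.6 -5.2] M [ 0.01 -0.02  0.02] w 0.0089 t 12.85
rack frame -64.39 -2.05 trayz 0.1242257030457192
```

Request:
play_rows --pt "0.5 0.4 -2 0 0 0 5" --pt "0 0 -2.5 0 0 0 5" --pt "0 0 -2.5 0 0 0 5" --pt "0 0 -2 0 0 0 5" --pt "0 0 0 0 0 0 5"

```text
clock: 13.48
position: [0.5891, -0.0366, 0.1463]
tool_rot: [-2.814, 1.565, -2.672]
force: [-7.3, -1.0, 5.3]
grip_width: 0.009
```

```bash
python3 rf.py
```

```text
pos [ 0.5891 -0.0366  0.1463] xax [-0.005 -0.002 -1.   ] az 98.15 F [-7.3 -1.   5.3] M [-0.13  1.3  -0.  ] w 0.009 t 13.475
rack frame -64.51 -1.77 trayz 0.11531115565897601
```

The lug has met the catch, and the spring pushes the tray back. Add a little forward bias and keep going down.

Request:
play_rows --pt "1.2 0.2 0 0 0 0 5" --pt "0.3 0 -1.5 0 0 0 5" --pt "0.2 0 -1.5 0 0 0 5" --pt "0 0 0 0 0 0 5"

```text
clock: 13.98
position: [0.5899, -0.0365, 0.1427]
tool_rot: [-2.921, 1.563, -2.779]
force: [-8.8, -0.9, 0.5]
grip_width: 0.0093
```

```bash
python3 rf.py
```

```text
pos [ 0.5899 -0.0365  0.1427] xax [-0.007 -0.003 -1.   ] az 98.15 F [-8.8 -0.9  0.5] M [-0.27  1.97  0.02] w 0.0093 t 13.975
rack frame -63.66 -1.79 trayz 0.11174755448295459
```

Request:
play_rows --pt "0.2 0 -1.5 0 -0.2 0 5" --pt "0 0 -1.5 0 0 0 5" --pt "0 0 0 0 0 0 5"

```text
clock: 14.35
position: [0.59, -0.0365, 0.1397]
tool_rot: [-2.653, 1.566, -2.511]
force: [-9.8, -1.4, 1.0]
grip_width: 0.0088
```

```bash
python3 rf.py
```

```text
pos [ 0.59   -0.0365  0.1397] xax [-0.004 -0.003 -1.   ] az 98.15 F [-9.8 -1.4  1. ] M [-0.29  2.05  0.04] w 0.0088 t 14.35
rack frame -63.57 -1.81 trayz 0.10872105389025755
```

Request:
play_rows --pt "0 0 -1.3 0 0 0 5" --pt "0 0 -1.2 0 0 0 5" --pt "0 0 0 0 0 0 5"

```text
clock: 14.72
position: [0.59, -0.0365, 0.1372]
tool_rot: [-2.655, 1.566, -2.512]
force: [-11.1, -1.5, 1.5]
grip_width: 0.009
```

```bash
python3 rf.py
```

```text
pos [ 0.59   -0.0365  0.1372] xax [-0.004 -0.003 -1.   ] az 98.15 F [-11.1  -1.5   1.5] M [-0.29  2.13 -0.  ] w 0.009 t 14.725
rack frame -63.59 -1.81 trayz 0.10624233756255966
```

Hooked (tray z 106). Keep pressing in 1 mm steps, feeling for the snap and the seat.

Request:
play_rows --pt "0 0 -1 0 0 0 5" --pt "0 0 0 0 0 0 5"

```text
clock: 14.98
position: [0.59, -0.0365, 0.1362]
tool_rot: [-2.658, 1.566, -2.516]
force: [-10.5, -1.1, 2.1]
grip_width: 0.0087
```

Request:
play_rows --pt "0 0 -1 0 0 0 5" --pt "0 0 0 0 0 0 5"

```text
clock: 15.22
position: [0.5899, -0.0365, 0.1352]
tool_rot: [-2.665, 1.566, -2.523]
force: [-10.1, -2.2, 1.7]
grip_width: 0.009
```

Request:
play_rows --pt "0 0 -1 0 0 0 5" --pt "0 0 0 0 0 0 5"

```text
clock: 15.48
position: [0.5901, -0.0366, 0.1339]
tool_rot: [-2.585, 1.566, -2.443]
force: [-6.0, -2.7, -6.3]
grip_width: 0.0091
```

Request:
play_rows --pt "0 0 -1 0 0 0 5" --pt "0 0 0 0 0 0 5"

```text
clock: 15.72
position: [0.5903, -0.0365, 0.1331]
tool_rot: [-2.56, 1.567, -2.417]
force: [-7.0, -2.9, -1.2]
grip_width: 0.0092
```

At tray z ≈ 103 Fx and Fz dropped (the catch passing). Press on until the seat is firmly felt.

Request:
play_rows --pt "0 0 -0.8 0 0 0 5" --pt "0 0 0 0 0 0 5"

```text
clock: 15.98
position: [0.5903, -0.0364, 0.1324]
tool_rot: [-2.553, 1.567, -2.41]
force: [-9.0, -2.1, -0.2]
grip_width: 0.009
```

Request:
play_rows --pt "0 0 -0.8 0 0 0 5" --pt "0 0 0 0 0 0 5"

```text
clock: 16.23
position: [0.5903, -0.0365, 0.1319]
tool_rot: [-2.531, 1.567, -2.388]
force: [-9.8, -1.7, 3.7]
grip_width: 0.0088
```

```bash
python3 rf.py
```

```text
pos [ 0.5903 -0.0365  0.1319] xax [-0.003 -0.003 -1.   ] az 98.17 F [-9.8 -1.7  3.7] M [-0.14  1.61  0.24] w 0.0088 t 16.225
rack frame -63.24 -1.79 trayz 0.10087096598114101
```

Request:
play_rows --pt "0 0 -0.8 0 0 0 5" --pt "0 0 0 0 0 0 5"

```text
clock: 16.48
position: [0.5904, -0.0364, 0.1316]
tool_rot: [-2.523, 1.567, -2.381]
force: [-13.7, -0.7, 13.9]
grip_width: 0.0087
```

Request:
play_rows --pt "0 0 -0.8 0 0 0 5" --pt "0 0 0 0 0 0 5"

```text
clock: 16.73
position: [0.5906, -0.0365, 0.1311]
tool_rot: [-2.362, 1.568, -2.22]
force: [-13.9, -0.8, 17.5]
grip_width: 0.0088
```

```bash
python3 rf.py
```

```text
pos [ 0.5906 -0.0365  0.1311] xax [-0.002 -0.002 -1.   ] az 98.16 F [-13.9  -0.8  17.5] M [-0.06  2.2   0.23] w 0.0088 t 16.725
rack frame -62.96 -1.86 trayz 0.1001079411206536
```

Seat felt (about +21 N). I'll relax and tug upward lightly to test the lock.

Request:
play_rows --pt "-0.7 -0.1 1 0 0 0 5" --pt "-0.3 0 1 0 0 0 5" --pt "0 0 0 0 0 0 5"

```text
clock: 17.1
position: [0.5903, -0.0363, 0.1323]
tool_rot: [-2.047, 1.568, -1.905]
force: [-3.1, -1.8, -3.3]
grip_width: 0.0087
```

Request:
play_rows --pt "0 0 1 0 0 0 5" --pt "0 0 0 0 0 0 5"

```text
clock: 17.35
position: [0.5903, -0.0362, 0.1333]
tool_rot: [-2.063, 1.568, -1.92]
force: [-3.7, -0.9, -5.0]
grip_width: 0.0089
```

Request:
play_rows --pt "0 0 1 0 0 0 5" --pt "0 0 0 0 0 0 5"

```text
clock: 17.6
position: [0.5901, -0.0361, 0.134]
tool_rot: [-2.263, 1.568, -2.12]
force: [-2.2, -1.5, -13.9]
grip_width: 0.0089
```

The tug meets about 10 N of resistance where the tray previously passed freely, so it is locked. Back to neutral, then release.

Request:
play_rows --pt "0 0 -1 0 0 0 5" --pt "0 0 -1.2 0 0 0 5" --pt "0 0 0 0 0 0 5"

```text
clock: 17.98
position: [0.5905, -0.0363, 0.1327]
tool_rot: [-1.824, 1.568, -1.682]
force: [-7.4, -0.6, -2.2]
grip_width: 0.0091
```

```bash
python3 rf.py
```

```text
pos [ 0.5905 -0.0363  0.1327] xax [-0.    -0.002 -1.   ] az 98.17 F [-7.4 -0.6 -2.2] M [-0.08  1.31  0.26] w 0.0091 t 17.975
rack frame -63.06 -1.62 trayz 0.1016506470611889
```

Request:
play_rows --pt "0 0 0 0 0 0 12" --pt "0 0 0 0 0 0 20" --pt "0 0 0 0 0 0 35" --pt "0 0 0 0 0 0 45" --pt "0 0 0 0 0 0 45" --grip_force 30

```text
clock: 18.6
position: [0.5907, -0.0362, 0.1323]
tool_rot: [-1.775, 1.568, -1.633]
force: [-0.0, -0.4, -0.3]
grip_width: 0.045
```

Request:
play_rows --pt "0 0 10 0 0 0 45" --pt "0 0 25 0 0 0 45" --pt "0 0 30 0 0 0 45" --pt "-25 0 40 0 0 0 45" --pt "-40 0 40 0 0 0 45" --pt "-40 -40 20 0 0 0 45" --pt "0 -55 0 0 0 0 45" --pt "0 -55 0 0 0 0 45"

```text
clock: 19.6
position: [0.4854, -0.1876, 0.2988]
tool_rot: [-0.978, 1.568, -0.834]
force: [1.4, 0.9, -0.4]
grip_width: 0.0453
```

Request:
play_rows --pt "0 -55 0 0 0 0 45" --pt "0 -55 0 0 0 0 45" --pt "0 -40 0 0 0 0 45" --pt "0 0 0 0 0 0 45" --pt "0 0 0 0 0 0 45"

```text
clock: 20.23
position: [0.4856, -0.3357, 0.2976]
tool_rot: [-1.756, 1.569, -1.613]
force: [0.8, -0.3, 0.2]
grip_width: 0.045
```

```bash
python3 - <<'E'
from h import *
st()
fs=[];
for n,(y,x,h,w) in(("side",(110,150,100,90)),("top",(115,240,100,70))):
    f=np.mean([vision.grab_frame(n).astype(float) for _ in range(4)],0).astype(np.uint8)[...,::-1]
    cv2.imwrite(f"raw_{n}9.png",f); fs.append(cv2.resize(f[y:y+h,x:x+w],None,fx=5,fy=5,interpolation=2))
cv2.imwrite("pics/end.png",cv2.convertScaleAbs(np.hstack(fs),alpha=1.7))
E
```

```text
pos [ 0.4856 -0.3357  0.2976] xax [-0.    -0.002 -1.   ] az 98.18 F [ 0.8 -0.3  0.2] M [0.04 0.01 0.01] w 0.045 t 20.225
```

View pics/end.png

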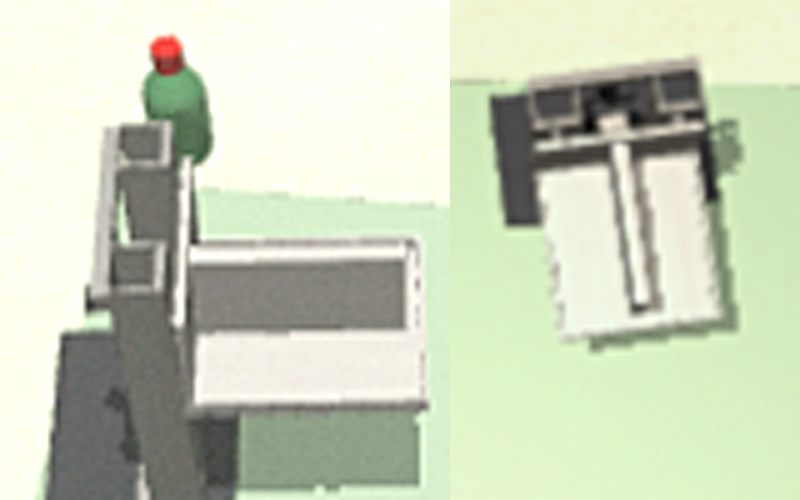

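The tray hangs flush on the uprights, claws in the slots at top crop (555,130)/(680,115). I'll compare the catch's rear edge before and after, and check that the tray is level.

```bash
python3 - <<'E'
from ov import *
from scipy.optimize import least_squares
a=cv2.imread("raw_top0.png",0).astype(int);b=cv2.imread("raw_top9.png",0).astype(int)
for n,i in(("before",a),("after",b)): print(n); print(i[132:148,266:280])
o=np.array
S=lambda p:(o(p)+.5)/5-.5+[150,110]
T=lambda p:(o(p)-[450,0]+.5)/5-.5+[240,115]
pts=[("side",S((193,410)),(60,55,0)),("side",S((427,406)),(-60,55,0)),("side",S((418,240)),(-60,-55,10)),("side",S((405,262)),(-50,5,60)),("side",S((188,155)),(58,-55,70)),
("top",T((562,342)),(-60,55,5)),("top",T((733,322)),(-60,-55,5)),("top",T((531,150)),(56,55,70)),("top",T((704,132)),(56,-55,70)),("top",T((640,310)),(-50,0,60))]
def f(q):
    R=Ro.from_euler("xyz",[0,q[4],q[3]]).as_matrix()
    return np.concatenate([proj(n,(R@(o(P)/1000)+q[:3])[None])[0]-u for n,u,P in pts])
r=least_squares(f,[.57,-.04,.1,.14,0],loss="soft_l1",x_scale=[.01,.01,.01,.1,.1]); print(r.x.round(4)); print(f(r.x).reshape(-1,2).round(1).tolist())
E
```

```text
before
[[ 36  34  36  27  18  15  13  26  38  37  35  36  38  37]
 [ 38  37  34  21   4   6  10  22  37  35  31  35  41  38]
 [ 40  33  27  18   9  10  10  16  23  20  25  35  41  38]
 [ 36  21  26  29  27  17  15  24  27  28  34  41  40  37]
 [ 34  20  30  41  40  33  31  38  42  38  35  40  42  38]
 [ 43  19  26  35  42  48  58  68  62  42  18  26  36  35]
 [ 47  13  12  43  76  90  98 107  99  57  12  12  25  32]
 [ 38   9  12  60 109 126 123 121 110  67  14  14  24  32]
 [ 30   9   7  44  93 116 110 106 104  78  19  15  26  34]
 [ 31  12   5  29  72  98  98  99 100  82  23  21  28  37]
 [ 34  18  10  22  65  97  90  86  87  72  25  34  36  35]
 [ 38  30  19  15  50  77  59  48  45  36  28  47  43  35]
 [ 49  49  40   9   7  17  12  13  10  13  26  41  35  34]
 [ 53  57  47  20  14  19  17  12  19  20  29  34  29  33]
 [ 43  44  36  27  26  30  26  27  27  26  24  25  26  28]
 [ 26  26  26  25  24  23  24  24  23  26  25  25  26  33]]
after
[[ 40  38  38  31  20  17  16  27  43  41  40  41  42  42]
 [ 43  41  38  27   7   6  11  26  39  38  35  39  45  43]
 [ 45  36  32  29  14   
[... 273 characters left out ...]
 42   9  13  64 120 138 134 132 119  71  17  17  26  34]
 [ 30   5   7  47 100 126 120 115 113  89  51  52  64  78]
 [ 38  27  36  56  90 115 119 120 123 120 104  95  96 110]
 [ 99  98  97  97 106 115 118 119 117 116 111  93  81  81]
 [124 120 114  99  91  78  88 105  96  70  46  44  43  43]
 [ 60  51  48  46  42  43  92 144 138 107  43  36  39  39]
 [ 38  37  38  39  38  41  93 146 144 121  47  36  40  44]
 [ 39  39  40  41  39  43  88 140 143 121  54  48  64  88]
 [ 48  55  60  68  68  61  79 128 143 122  70  70  96 134]]
[ 0.5731 -0.0387  0.0978  0.159  -0.0669]
[[-1.6, 0.8], [0.0, 1.1], [0.3, -1.0], [0.5, -0.9], [0.0, 0.0], [-0.3, 0.3], [-2.3, -0.3], [0.9, 1.1], [0.1, -0.1], [0.8, -0.6]]
```

The catch's edge pixels match before and after, so it is out. The pitch estimate is noisy, so I'll compare the floor-edge slope at sub-pixel level with the known-level picture.

```bash
python3 - <<'E'
from ov import *
P=[(-50,55,1),(50,55,1)]
s9=None
for fn,pose in(("raw_side2.png",(.5452,-.0413,.1242,np.radians(8.18))),("raw_side9.png",(.5705,-.0391,.1007,np.radians(8.17)))):
    g=cv2.imread(fn,0).astype(float); us=[];vs=[]
    e=proj("side",place(*pose,P)); e=e[np.argsort(e[:,0])]
    for u in range(int(e[0,0])+3,int(e[1,0])-2):
        v0=np.interp(u,e[:,0],e[:,1]); r=np.arange(int(v0)-8,int(v0)+5); d=-np.diff(g[r,u]); # white->dark
        d=np.clip(d,0,None); k=d.argmax(); w=slice(max(k-1,0),k+2); us.append(u); vs.append((d[w]*(r[:-1][w]+.5)).sum()/d[w].sum())
    us,vs=np.array(us),np.array(vs); m=np.ones(len(us),bool)
    for _ in range(5): c=np.polyfit(us[m],vs[m],1); m=abs(vs-np.polyval(c,us))<.6
    def sl(p):
        R=Ro.from_euler("xyz",[0,p,pose[3]]).as_matrix(); q=proj("side",(np.array(P)/1000)@R.T+pose[:3]); return (q[0,1]-q[1,1])/(q[0,0]-q[1,0])
    print(fn,"slope",c[0].round(4),m.sum(),len(m),"pred pitch 0,-.03,-.06",[round(sl(p),4) for p in(0,-.03,-.06)])
E
```

```text
raw_side2.png slope -0.0411 36 36 pred pitch 0,-.03,-.06 [np.float64(-0.0376), np.float64(-0.019), np.float64(-0.0004)]
raw_side9.png slope -0.0123 35 35 pred pitch 0,-.03,-.06 [np.float64(-0.0381), np.float64(-0.0198), np.float64(-0.0016)]
```

The droop is about 0.04 rad (limit 0.06). That is close to the roughly 0.034 the 1.5 mm claw play allows, so it is resting on its claws as intended. I'll hand in.

```bash
python3 -c "
from h import *
s=st(); workorder.job_done()"
```

```text
pos [ 0.4857 -0.3358  0.2974] xax [-0.    -0.002 -1.   ] az 98.2 F [ 0.6  0.1 -1.2] M [-0.02 -0.02  0.01] w 0.0451 t 20.625
the job is handed in; nothing more can be done
```

The tray is hanging on the grey rack with both claws in the top slots, released, and the job was handed in at 20.6 s. I pinched the rib, carried the tray over, found the slots by feeling both side walls, and pressed it down onto the seat.

**Seat and force:** I felt the seat with the tray origin at about 100–101 mm. The wrist force reached about 25 N, under the 40 N limit.

**Catch:** A light upward tug of about 10 N was resisted. The catch looked the same in the top camera before and after, so I take it as locked; I could not read the joint itself.

**Position:** The last picture shows the tray flush on the uprights. The gripper was well clear with no force on it. I did not re-measure the organiser, oiler or loupe at the end, but the arm was never brought near them.

**Checks that disagreed:**
- **Rack distance:** The camera fit put the rack face about 3 mm farther away than contact showed, so I went by touch.
- **Levelness:** This is the least certain check. A rough camera fit gave 0.067 rad of droop, over the 0.06 limit. A finer edge measurement gave about 0.042 rad, and the play in the claws should allow only about 0.034. I trusted the finer figure.

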